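# Wipe the snapped-off tabs from the assembly frame

### The job

Clear the sloping assembly frame for the next panel: take the red scraper from its cradle, set its blade square on the plate at the end away from the steel scrap tray, and, keeping it lightly pressed on the plate all along, wipe the four snapped-off tabs over the other end into the scrap tray. Their broken edges are sharp and the plate is easily scored, so keep the fingers off the tabs and do not bear down hard; then put the scraper back upright in its cradle, leaving everything else where it stands.

Things in the scene. Friction and masses are not known exactly. Their poses are not given: they have to be found in the camera images.
- deck: Bare metal plate of the assembly frame, fixed, sloping 25 degrees. Origin: middle of its top face, 94 mm above the bench. x runs up the slope (away from the robot), y along the frame (to the robot's left), z square out of the plate. 270 mm long in y, 6 mm thick, open at both ends. Rails along the low and high sides: inner faces at x = +-57 mm, 12 mm wide, 8 mm above the plate.
- tab1: Snapped-off tab of an aluminium-core board panel, blue on top, 66 x 22 x 3.5 mm (x, y, z), 14 g, loose and flat on the plate. Origin: its centre.
- tab2: As tab1, 60 x 22 x 3.5 mm.
- tab3: As tab1, 72 x 22 x 3.5 mm.
- tab4: As tab1, 64 x 22 x 3.5 mm.
- scrap_tray: Empty open steel tray, 200 x 160 x 45 mm (x, y, z), walls and floor 3 mm, loose, 0.7 kg, standing with one side under one end of the plate (left or right end, it varies); tabs pushed over that end drop in. Origin: middle of its underside; the rim is at z = 45 mm.
- scraper: Scraper, about 0.3 kg. Origin: middle of the underside of its red handle bar, z up. Handle 142 mm long (x), 26 mm thick (y), z 0 to 36 mm. Below it an aluminium clamp 90 x 20 mm down to z = -25 mm, and out of that a yellow plastic blade 92 mm wide (x), 5 mm thick (y), centred. A half turn about z changes nothing.
- scraper_grip (a point): Middle of the handle, 18 mm above the scraper's origin: best place to grip, across the 26 mm thickness (y).
- scraper_blade (a point): Middle of the blade where it leaves the clamp (scraper z = -25 mm). How far the blade is set out below here differs from day to day and is not measured: its straight edge lies 10 to 22 mm further down (scraper z = -35 to -47 mm), to be found by touch. It does not shift in use.
- cradle: Scraper cradle, fixed, grey, base 160 x 70 mm; origin: middle of its underside. Two posts at x = +-63 mm, 20 mm long in x, 60 mm high; the scraper's handle lies along x on the posts, blade hanging in the 106 mm gap. Black cheeks on the posts, inner faces at y = +-20 mm, 7 mm high. The parked scraper's origin is 60 mm above the cradle's, within about 7 mm in x and y.
- kit_tray: Blue divided tray with new heat sinks and transformers, 200 x 160 x 45 mm, at the end of the frame opposite the scrap tray. Bystander. Origin: middle of its underside.
- tool_cup: Black cup with three screwdrivers, 76 mm across, 160 mm high, on the side opposite the cradle. Bystander. Origin: middle of its underside.
- cutters: Red-handled cutters lying flat, 150 mm long, x towards the jaws. Origin near the pivot, on the bench. Bystander beyond the frame.
- spool: Spool of solder, 72 mm across, 55 mm high. Origin: middle of its underside. Bystander beyond the frame.
- flux_bottle: White bottle, 48 mm across, 130 mm high. Origin: middle of its underside. Bystander beyond the frame.
- esd_brush: Black brush, 180 mm long, lying along its x. Bystander beyond the frame.
- board_panel: Blue stuffed board panel, 110 x 200 mm (x, y), up to 20 mm high, lying flat. Origin: middle of its underside. Bystander beyond the frame.

How it is judged (in metres and radians):
On the way, in this order (a step that is already met when the one before it is completed fails the run):
1. the scraper's blade is pressed on the plate, square to it, at the end away from the scrap tray (x of scraper in the frame of deck between -0.03 and 0.03 m and z of scraper in the frame of deck between 0.03 and 0.051 m and angle between the z axis of scraper and the z axis of deck, either way round below 0.1 rad and contact force between scraper and deck above 2 N and horizontal distance between scraper and scrap_tray above 0.26 m), for 0.15 s.
2. the blade is still pressed on the plate, square to it, halfway along the stroke (x of scraper in the frame of deck between -0.03 and 0.03 m and z of scraper in the frame of deck between 0.03 and 0.051 m and angle between the z axis of scraper and the z axis of deck, either way round below 0.1 rad and contact force between scraper and deck above 1 N and horizontal distance between scraper and scrap_tray between 0.15 and 0.23 m), for 0.1 s.
3. the blade is still pressed on the plate, square to it, as it nears the scrap tray's end (x of scraper in the frame of deck between -0.03 and 0.03 m and z of scraper in the frame of deck between 0.03 and 0.051 m and angle between the z axis of scraper and the z axis of deck, either way round below 0.1 rad and contact force between scraper and deck above 1 N and horizontal distance between scraper and scrap_tray below 0.15 m), for 0.1 s.
4. all four tabs lie in the scrap tray (x of tab1 in the frame of scrap_tray between -0.098 and 0.098 m and y of tab1 in the frame of scrap_tray between -0.078 and 0.078 m and z of tab1 in the frame of scrap_tray between 0 and 0.043 m and x of tab2 in the frame of scrap_tray between -0.098 and 0.098 m and y of tab2 in the frame of scrap_tray between -0.078 and 0.078 m and z of tab2 in the frame of scrap_tray between 0 and 0.043 m and x of tab3 in the frame of scrap_tray between -0.098 and 0.098 m and y of tab3 in the frame of scrap_tray between -0.078 and 0.078 m and z of tab3 in the frame of scrap_tray between 0 and 0.043 m and x of tab4 in the frame of scrap_tray between -0.098 and 0.098 m and y of tab4 in the frame of scrap_tray between -0.078 and 0.078 m and z of tab4 in the frame of scrap_tray between 0 and 0.043 m), for 0.2 s.
At the end, for the whole second after the job is handed in: All four tabs lie at rest inside the scrap tray with their middles below its rim, and the scraper rests upright on both posts of its cradle (within 12 mm along and 10 mm across, tilted less than 5 degrees, handle along the cradle within 11 degrees either way round) (all of step 4 and linear speed of each of tab1, tab2, tab3, tab4, scraper below 0.02 m/s and x of scraper in the frame of cradle between -0.012 and 0.012 m and y of scraper in the frame of cradle between -0.01 and 0.01 m and z of scraper in the frame of cradle between 0.056 and 0.065 m and angle between scraper's own z axis and vertical below 0.08 rad and angle between the x axis of scraper and the x axis of cradle, either way round below 0.2 rad); the robot touches nothing.
It fails at once if the scraper is pressed on the frame with more than 50 N (contact force between scraper and deck above 50 N).
It fails at once if the fingers touch a tab (contact force between the fingers and tab1 above 0.3 N or contact force between the fingers and tab2 above 0.3 N or contact force between the fingers and tab3 above 0.3 N or contact force between the fingers and tab4 above 0.3 N).
It fails at once if the scrap tray is shoved more than 30 mm (distance of scrap_tray from where it was at the start of the episode above 0.03 m).
It fails at once if one of the bystanders (kit tray, tool cup, cutters, spool, bottle, brush, board panel) is shoved more than 20 mm (distance of any of kit_tray, tool_cup, cutters, spool, flux_bottle, esd_brush, board_panel from where it was at the start of the episode above 0.02 m).
It also fails if it takes over 67 s, if anything falls off the work surface, if the arm or the gripper's body presses on something with over 40 N, if the wrist force passes 120 N, or if a joint passes its speed limit or range.

### The arm

A 6-joint arm with a two-finger parallel gripper is mounted at the origin on the work surface. World frame = base frame: x ahead of the robot, y to its left, z up, the work surface at z = 0. Lengths are in m, angles in degrees, forces in N, time in s.
With the tool pointing down it reaches from about 0.325 to 1 m from the base axis. Payload 5.1 kg.
Tool frame: the origin (TCP) lies between the finger pads; the fingertips stand 25 mm ahead of it and the grasp point (between the pads) lies 6 mm ahead of it; z points along the fingers, y is the line along which they close (so a half turn about z gives the same grasp; the last joint's range is limited). The gripper opens to 85 mm and grips with 20 to 120 N. Pads are 22 mm wide; open, the fingers measure 114 mm over their backs; the gripper's body (76 mm by 85 mm) begins 54 mm behind the grasp point. The pads swing forward as they close: fully open they stand 13 mm farther back than shut.
Start: joints at [-4.733, 7.093, 94.555, -0, 78.352, -4.733], TCP at [0.65, -0, 0.256] pointing down, gripper open.
Joint ranges: [-149.61, 149.61], [-58.7, 133.49], [1.44, 155.28], [-77.14, 257.14], [18.33, 153.61], [-166.67, 166.67]. Speed limits (degrees/s): [147.25, 147.25, 180, 180, 180, 180].

### API

Orientations are given as [roll, pitch, yaw] about the fixed x, y, z axes, in that order (R = Rz(yaw) Ry(pitch) Rx(roll)).
In Python, from plant import env gives the robot as it stands. The module is installed in compiled form; this text tells all that it offers.
- The arm moves only by the shell command python3 -m crank 'ROWS' [FORCE]. ROWS is a JSON object of lists of equal length, an entry for each row: "jaw": the closure, from -1 (fully open) to 1 (shut); "delta_pos": the shift along the tool's x, y, z in units of 20 mm (1.0 is 20 mm), a list of three; "delta_rot": the turn, a rotation vector about the tool's x, y, z in units of 0.5 rad (1.0 is 0.5 rad), a list of three. In form: {"jaw": [jaw, ...], "delta_pos": [[tx, ty, tz], ...], "delta_rot": [[ax, ay, az], ...]}. A call has exactly 5 rows; each row shifts and turns the commanded pose from where the row before left it, along the tool's axes as they then stand; what a row does not reach is not made up. A row lasts 1/10 s, in which the tool goes at most 50 mm and 8.59 degrees, less where a joint would pass 70% of its speed; a pose out of reach is approached as far as the arm can. A call with a number of a shift or a turn outside -1 to 1 is refused whole. A call with a gripper value outside its range is refused whole. The fingers move at their own pace and stop on an object; FORCE is the grip in N (left out, the last holds). Time passes only in rows, so rows that do not move let the fingers close, or fill a call up. It gives the time, the measured TCP pose, the force, the opening and the grip force at its end, in the units of the state.
- env.read_state(): the state, without advancing time (a new reading comes with each control period).
- env.get_image(name): name is "scene" or "side" or "wrist"; returns a dict with "pixels" (400x640x3 uint8, red, green, blue), "range_z" (400x640 float32, m along the optical axis (not along the pixel's ray), 0 where there is no reading), "fovy" (degrees; the focal length in pixels is half the picture's height over the tangent of half this angle, whatever the lens; pixels are square), "cx", "cy" (the principal point, pixels), "k1" (the pictures are not rectified: a ray, as slopes to the right and down, at radius r is drawn at 1 + k1 r^2 times it, then the intrinsics apply), "cam_to_world" (4x4, takes a point from camera to world coordinates); the wrist camera has in their place "mount" (4x4, takes a point from camera to tool coordinates, whose origin is the TCP and whose axes are the flange's). Camera axes: x right, y down, z forward; pixel columns grow to the right and rows downward; lengths in m; the calibration is good to about 2 mm. A picture is of the moment at which its call begins: read the wrist's pose just before it.
- env.finish_job(): hands the job in; it is judged then, once.
The state is a dict: "time_s": time; "joints": joint angles; "qd": joint speeds; "effort": joint torques, N m; "tcp_pos": TCP position; "orientation": TCP orientation; "ft_force": force on the tool from outside, world axes, zero at the start; "torque": the same for the moment, N m; "opening": finger opening in m; "grip_force": force on a finger pad.
Only numpy, scipy, OpenCV 4.12 (cv2) and the standard library are available. Lean on these libraries where they do the work, as an engineer would, in place of code of your own. Each camera call takes 0.05 s, during which the arm holds its last target. There are 200 camera calls.

## Working session

There is one attempt and no reset: what is moved stays moved. The work goes in short steps, Python scripts to look and compute and a shell command to move; the robot and the scene stay as the last step left them, time stands still between calls to the robot, and variables do not carry over. Pictures are saved under pics/ and viewed, at most 12 in all, crops included, and the job is handed in when it is done.

```bash
mkdir -p pics
cat > h.py <<'E'
import numpy as np, cv2
from plant import env
from scipy.spatial.transform import Rotation as R
def pts(im,T=None):
    p=im["range_z"]; h,w=p.shape; f=h/2/np.tan(np.radians(im["fovy"])/2)
    K=np.array([[f,0,im["cx"]],[0,f,im["cy"]],[0,0,1]]); d=np.array([im["k1"],0,0,0,0],float)
    uv=np.stack(np.meshgrid(np.arange(w),np.arange(h)),-1).reshape(-1,1,2).astype(np.float32)
    s=cv2.undistortPoints(uv,K,d).reshape(h,w,2)
    P=np.dstack([s*p[...,None],p]); T=im["cam_to_world"] if T is None else T
    return P@T[:3,:3].T+T[:3,3]
def tool():
    s=env.read_state(); T=np.eye(4); T[:3,:3]=R.from_euler('xyz',s["orientation"],degrees=True).as_matrix(); T[:3,3]=s["tcp_pos"]; return T
def shot(n,name):
    T=tool(); im=env.get_image(n); cv2.imwrite(f"pics/{name}.png",im["pixels"][...,::-1])
    W=pts(im,T@im["mount"] if n=="wrist" else None); return im,W
E
python3 - <<'E'
from h import *
print(env.read_state())
for n in("scene","side"):
    im,W=shot(n,n+"1"); np.save(n+"1.npy",W); print(n,im["cam_to_world"].round(3).tolist(),im["fovy"])
E
```

```text
{'time_s': 0.0, 'joints': array([-4.73124262e+00,  7.13240441e+00,  9.46350081e+01,  1.90472920e-03,
        7.83513371e+01, -4.73096314e+00]), 'qd': array([-0.02537203,  0.02033798, -0.06825222,  0.04775564,  0.02301011,
        0.02281124]), 'effort': array([ 3.96925461e-04, -4.23608243e+01, -3.65454090e+01,  2.94756808e-05,
        6.89593100e-03,  2.82237529e-06]), 'tcp_pos': array([6.49436143e-01, 4.15385191e-05, 2.55055736e-01]), 'orientation': array([-1.79881809e+02, -1.16524679e-02,  8.99993220e+01]), 'ft_force': array([-0.77550639, -0.51030082,  0.09923136]), 'torque': array([-0.01582278,  0.00830996, -0.0114107 ]), 'grip_force': 0.0, 'opening': 0.08529937065859476}
scene [[-0.561, 0.709, -0.427, 1.092], [0.828, 0.477, -0.295, 0.334], [-0.005, -0.519, -0.855, 1.018], [0.0, 0.0, 0.0, 1.0]] 49.942147025920896
side [[0.998, -0.048, 0.044, 0.573], [-0.063, -0.559, 0.827, -0.973], [-0.015, -0.828, -0.56, 0.745], [0.0, 0.0, 0.0, 1.0]] 48.58664647500241
```

View pics/scene1.png

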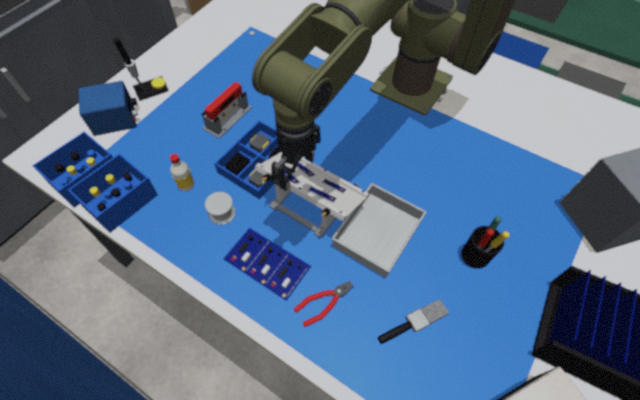

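View pics/side1.png

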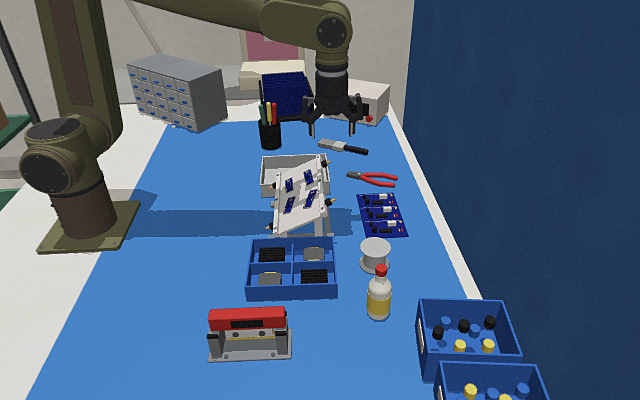

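The scene picture shows the scraper at (225,103), the kit tray at (250,160), the deck at (315,190) and the scrap tray at (378,230). The side picture has the scraper at (248,320) and the deck at (302,195) with four blue tabs. The stroke therefore goes from the -y end to the +y end.

```bash
cat > m.py <<'E'
from h import *
for n in("scene","side"):
    W=np.load(n+"1.npy"); px=cv2.imread(f"pics/{n}1.png"); hsv=cv2.cvtColor(px,cv2.COLOR_BGR2HSV)
    H,S,V=[hsv[...,i].astype(int) for i in range(3)]
    def box(a,b,c,d):
        m=np.zeros(H.shape,bool); m[b:d,a:c]=1; return m
    bx={"scene":[(195,75,255,140),(260,150,365,235),(325,175,430,275)],"side":[(200,295,300,345),(262,160,335,240),(255,145,335,200)]}[n]
    red=((H<8)|(H>172))&(S>150)&(V>60)&box(*bx[0])
    P=W[red]; zt=np.percentile(P[:,2],90); top=P[abs(P[:,2]-zt)<.004]
    r=cv2.minAreaRect((top[:,:2]*1000).astype(np.float32)); print(n,"handle ztop",zt.round(4),"rect",r,"mean",top.mean(0).round(4))
    grey=(S<60)&box(*bx[1])&(W[...,2]>.05)&(W[...,2]<.16)
    P=W[grey]
    # plane by ransac with expected slope
    rng=np.random.default_rng(0); best=None
    for _ in range(800):
        a=P[rng.choice(len(P),3,False)]; nn=np.cross(a[1]-a[0],a[2]-a[0]); l=np.linalg.norm(nn)
        if l<1e-6: continue
        nn/=l; nn*=np.sign(nn[2])
        if abs(nn[2]-np.cos(np.radians(25)))>.05: continue
        i=abs((P-a[0])@nn)<.002
        if best is None or i.sum()>best.sum(): best=i
    Q=P[best]; c=Q.mean(0); nn=np.linalg.svd(Q-c,full_matrices=False)[2][2]; nn*=np.sign(nn[2])
    print("plane n",nn.round(3),"tilt",np.degrees(np.arccos(nn[2])).round(2),"N",len(Q),"c",c.round(4))
    ux=np.array([0,0,1])-nn*nn[2]; ux/=np.linalg.norm(ux); uy=np.cross(nn,ux); print("uy yaw",np.degrees(np.arctan2(-uy[0],uy[1])).round(2))
    A=W[box(*bx[1])&(W[...,2]>.02)]; A=A[abs((A-c)@nn)<.013]; D=np.c_[(A-c)@ux,(A-c)@uy]
    print("deck ext x",np.percentile(D[:,0],[1,99]).round(4),"y",np.percentile(D[:,1],[1,99]).round(4))
    blue=(H>105)&(H<135)&(S>110)&box(*bx[1])&(abs((W-c)@nn)<.009)
    k,lab,st,_=cv2.connectedComponentsWithStats(blue.astype(np.uint8))
    for i in range(1,k):
        if st[i,4]>25: q=W[lab==i]; print(" blue",st[i,4],q.mean(0).round(3),((q.mean(0)-c)@np.c_[ux,uy]).round(3))
    t=(S<70)&box(*bx[2])&(W[...,2]>.035)&(W[...,2]<.05)
    q=W[t]; print("tray rim",cv2.minAreaRect((q[:,:2]*1000).astype(np.float32)),len(q))
E
python3 m.py
```

```text
scene handle ztop 0.0975 rect ((459.82159423828125, -404.5731201171875), (24.936738967895508, 137.57925415039062), 88.81107330322266) mean [ 0.4628 -0.4052  0.0962]
plane n [-0.423  0.005  0.906] tilt 25.0 N 1422 c [0.5622 0.0129 0.0951]
uy yaw -0.67
deck ext x [-0.0673  0.0839] y [-0.162  0.103]
 blue 283 [ 0.366 -0.004  0.002] [-0.217 -0.019]
 blue 32 [ 0.537 -0.064  0.088] [-0.025 -0.077]
 blue 40 [0.537 0.029 0.087] [-0.026  0.016]
 blue 56 [0.591 0.026 0.112] [0.033 0.013]
tray rim ((550.5896606445312, 162.98439025878906), (206.53517150878906, 206.92364501953125), 89.5499038696289) 647
side handle ztop 0.0974 rect ((456.1936340332031, -410.6421813964844), (28.061603546142578, 140.3932342529297), 88.86100006103516) mean [ 0.4559 -0.4114  0.0962]
plane n [-0.419  0.004  0.908] tilt 24.77 N 1768 c [ 0.5608 -0.041   0.0946]
uy yaw -0.59
deck ext x [-0.1218  0.0824] y [-0.1146  0.1599]
 blue 79 [0.588 0.025 0.111] [0.03  0.066]
 blue 65 [0.534 0.029 0.086] [-0.028  0.07 ]
 blue 95 [ 0.588 -0.074  0.112] [ 0.032 -0.033]
 blue 78 [ 0.535 -0.062  0.087] [-0.027 -0.021]
tray rim ((548.5284423828125, 181.3677215576172), (203.57545471191406, 170.5482177734375), 0.22081607580184937) 386
```

```bash
for i in 1 2 3 4; do python3 -m crank '{"jaw":[-1,-1,-1,-1,-1],"delta_pos":[[-1,-0.475,0],[-1,-0.475,0],[-1,-0.475,0],[-1,-0.475,0],[-1,-0.475,0]],"delta_rot":[[0,0,0],[0,0,0],[0,0,0],[0,0,0],[0,0,0]]}' 40 | tail -1; done
for i in 1 2; do python3 -m crank '{"jaw":[-1,-1,-1,-1,-1],"delta_pos":[[0,0,0.3],[0,0,0.3],[0,0,0.3],[0,0,0.3],[0,0,0.3]],"delta_rot":[[0,0,0.29],[0,0,0.29],[0,0,0.29],[0,0,0.29],[0,0,0.29]]}'; done
python3 -m crank '{"jaw":[-1,-1,-1,-1,-1],"delta_pos":[[0,0,0],[0,0,0],[0,0,0],[0,0,0],[0,0,0]],"delta_rot":[[0,0,0.28],[0,0,0],[0,0,0],[0,0,0],[0,0,0]]}'
python3 - <<'E'
from h import *
im,W=shot("wrist","w1"); print(env.read_state()["joints"].round(1),im["mount"].round(3).tolist())
hsv=cv2.cvtColor(im["pixels"],cv2.COLOR_RGB2HSV).astype(int); red=((hsv[...,0]<8)|(hsv[...,0]>172))&(hsv[...,1]>130)&(hsv[...,2]>50)
P=W[red]; P=P[abs(P[:,2]-.0965)<.006]; print(len(P),P.mean(0),cv2.minAreaRect((P[:,:2]*1000).astype(np.float32)))
E
```

```text
grip_force: 0.0
grip_force: 0.0
grip_force: 0.0
grip_force: 0.0
time_s: 2.6
tcp_pos: [0.4597, -0.3998, 0.2254]
orientation: [-179.9, -0.0, 48.1]
ft_force: [0.4, -0.2, 0.4]
opening: 0.0851
grip_force: 0.0
time_s: 3.1
tcp_pos: [0.4597, -0.3997, 0.1954]
orientation: [-179.9, 0.0, 6.6]
ft_force: [0.7, 0.2, -0.3]
opening: 0.0856
grip_force: 0.0
time_s: 3.6
tcp_pos: [0.46, -0.4001, 0.1965]
orientation: [180.0, -0.0, -1.0]
ft_force: [0.5, -0.6, -0.6]
opening: 0.0853
grip_force: 0.0
[-46.1   4.6 103.1  -0.   72.2  45. ] [[0.0, -0.955, -0.295, 0.076], [1.0, 0.0, -0.0, -0.0], [0.0, -0.295, 0.955, -0.117], [0.0, 0.0, 0.0, 1.0]]
6106 [ 0.46497572 -0.40857012  0.09536474] ((458.43658447265625, -408.9090270996094), (25.098880767822266, 138.7246856689453), 88.73060607910156)
```

View pics/w1.png

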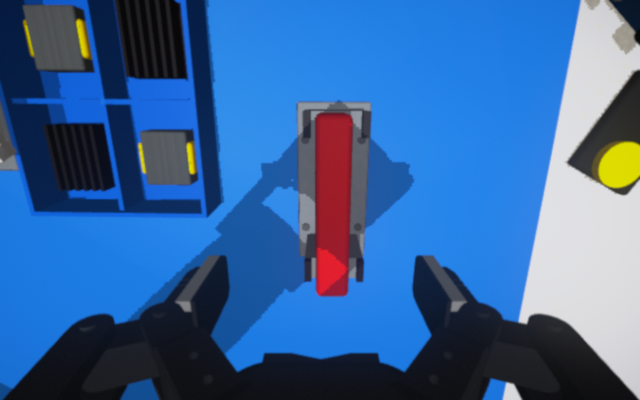

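The wrist view shows the handle at (333,205), lying along world x between the open fingers, with the cradle base and cheeks around it. I'll measure the cradle from the same view, then descend.

```bash
python3 - <<'E'
from h import *
im,W=shot("wrist","w2")
hsv=cv2.cvtColor(im["pixels"],cv2.COLOR_RGB2HSV).astype(int)
roi=np.zeros(W.shape[:2],bool); roi[85:290,285:385]=1
for lo,hi in((.004,.03),(.062,.072)):
    m=roi&(hsv[...,1]<70)&(W[...,2]>lo)&(W[...,2]<hi); P=W[m]; print(len(P),P.min(0).round(4),P.max(0).round(4),np.median(P[:,2]),cv2.minAreaRect((P[:,:2]*1000).astype(np.float32)))
E
python3 -m crank '{"jaw":[-1,-1,-1,-1,-1],"delta_pos":[[-0.05,0.45,0.9],[0,0,0.95],[0,0,0.95],[0,0,0.95],[0,0,0.95]],"delta_rot":[[0,0,0.01],[0,0,0],[0,0,0],[0,0,0],[0,0,0]]}' 80
python3 -m crank '{"jaw":[-1,-1,-0.6,0,0.5],"delta_pos":[[0,0,0.95],[0,0,0.05],[0,0,0],[0,0,0],[0,0,0]],"delta_rot":[[0,0,0],[0,0,0],[0,0,0],[0,0,0],[0,0,0]]}' 80
python3 -m crank '{"jaw":[1,1,1,1,1],"delta_pos":[[0,0,0],[0,0,0],[0,0,0],[0,0,0],[0,0,0]],"delta_rot":[[0,0,0],[0,0,0],[0,0,0],[0,0,0],[0,0,0]]}' 80
```

```text
3982 [ 0.3789 -0.4464  0.004 ] [ 0.5359 -0.3758  0.0299] 0.005686821096755029 ((456.9798889160156, -411.33209228515625), (68.3047866821289, 156.6698760986328), 88.65281677246094)
373 [ 0.3877 -0.4378  0.0623] [ 0.5294 -0.386   0.0707] 0.0665098542304105 ((458.5135192871094, -411.21124267578125), (51.04766082763672, 140.93121337890625), 88.97050476074219)
time_s: 4.2
tcp_pos: [0.4582, -0.4091, 0.1]
orientation: [-180.0, 0.1, -1.4]
ft_force: [0.1, 0.4, -0.2]
opening: 0.0851
grip_force: 0.0
time_s: 4.7
tcp_pos: [0.4594, -0.4098, 0.0837]
orientation: [179.9, -0.1, -1.4]
ft_force: [0.2, 0.1, -0.9]
opening: 0.0438
grip_force: 0.0
time_s: 5.2
tcp_pos: [0.4594, -0.4096, 0.0836]
orientation: [179.9, -0.1, -1.4]
ft_force: [0.3, 0.8, 5.7]
opening: 0.0252
grip_force: 79.2
```

```bash
cat > st.py <<'E'
from h import *
DC=np.array([.560,-.018,.094]); RD=R.from_euler('ZY',[-.63,-25],degrees=True).as_matrix()
T=tool(); s=env.read_state(); X=T[:3,:3]
print("t",round(s["time_s"],2),"deckpos tcp mm",(RD.T@(T[:3,3]-DC)*1000).round(1),"F deck",(RD.T@s["ft_force"]).round(1),"grip",s["grip_force"].round(0))
print("world",T[:3,3].round(4),"rpy",s["orientation"].round(2),"toolz.deck tilt x,y deg",np.degrees(RD.T@-X[:,2])[:2].round(2),"yaw deg",np.degrees((RD.T@X[:,0])[1]).round(2),"j",s["joints"].round(0))
E
python3 -m crank '{"jaw":[1,1,1,1,1],"delta_pos":[[0,0,-0.5],[0,0,-1],[0,0,-1],[0,0,-1],[0,0,-1]],"delta_rot":[[0,0,0],[0,0,0],[0,0,0],[0,0,0],[0,0,0]]}' 80
python3 -m crank '{"jaw":[1,1,1,1,1],"delta_pos":[[0,0,-1],[0,0,-1],[0,0,-0.5],[0,0,0],[0,0,0]],"delta_rot":[[0,0,0],[0,0,0],[0,0,0],[0,0,-0.03],[0,0,0]]}' 80
python3 st.py
python3 -m crank '{"jaw":[1,1,1,1,1],"delta_pos":[[0.12,-0.9,0],[0.12,-0.92,0],[0.12,-0.92,0],[0.12,-0.92,0],[0.12,-0.92,0]],"delta_rot":[[0,0,0],[0,0,0],[0,0,0],[0,0,0],[0,0,0]]}' 80 | tail -3
python3 -m crank '{"jaw":[1,1,1,1,1],"delta_pos":[[0.12,-0.92,0],[0.12,-0.92,0],[0.12,-0.92,0],[0.12,-0.92,0],[0.12,-0.92,0]],"delta_rot":[[0,0,0],[0,0,0],[0,0,0],[0,0,0],[0,0,0]]}' 80 | tail -3
python3 -m crank '{"jaw":[1,1,1,1,1],"delta_pos":[[0.12,-0.92,0],[0.12,-0.92,0],[0.12,-0.92,0],[0.12,-0.92,0],[0.12,-0.92,0]],"delta_rot":[[0,0,0],[0,0,0],[0,0,0],[0,0,0],[0,0,0]]}' 80 | tail -3
python3 -m crank '{"jaw":[1,1,1,1,1],"delta_pos":[[0,0,0],[0,0,0],[0,0,0],[0,0,0],[0,0,0]],"delta_rot":[[0,0.175,0],[0,0.175,0],[0,0.175,0],[0,0.175,0],[0,0.175,0]]}' 80 | tail -3
python3 -m crank '{"jaw":[1,1,1,1,1],"delta_pos":[[0,0,0],[0,0,0],[0,0,0],[0,0,0],[0,0,0]],"delta_rot":[[0,0,0],[0,0,0],[0,0,0],[0,0,0],[0,0,0]]}' 80 | tail -3
python3 st.py
python3 - <<'E'
from h import *
im,W=shot("wrist","w3"); np.save("w3.npy",W)
im,W=shot("side","side3")
E
```

```text
time_s: 5.7
tcp_pos: [0.4581, -0.4083, 0.1721]
orientation: [-179.9, 0.1, -1.4]
ft_force: [1.0, -0.7, -2.3]
opening: 0.0252
grip_force: 78.6
time_s: 6.2
tcp_pos: [0.4584, -0.4086, 0.2212]
orientation: [-179.9, 0.1, -0.5]
ft_force: [0.7, -0.3, -3.9]
opening: 0.0251
grip_force: 78.6
ft_force: [-0.7, -0.2, -1.8]
opening: 0.0251
grip_force: 78.9
ft_force: [-0.3, 0.1, -2.1]
opening: 0.0251
grip_force: 78.9
ft_force: [0.8, 0.7, -2.9]
opening: 0.0253
grip_force: 78.9
ft_force: [0.0, -0.7, -2.8]
opening: 0.0251
grip_force: 79.0
ft_force: [0.5, 0.2, -1.0]
opening: 0.0254
grip_force: 79.1Traceback (most recent call last):
  File "st.py", line 4, in <module>
    print("t",round(s["time_s"],2),"deckpos tcp mm",(RD.T@(T[:3,3]-DC)*1000).round(1),"F deck",(RD.T@s["ft_force"]).round(1),"grip",s["grip_force"].round(0))
                                                                                                                                    ^^^^^^^^^^^^^^^^^^^^^
AttributeError: 'float' object has no attribute 'round'
Traceback (most recent call last):
  File "st.py", line 4, in <module>
    print("t",round(s["time_s"],2),"deckpos tcp mm",(RD.T@(T[:3,3]-DC)*1000).round(1),"F deck",(RD.T@s["ft_force"]).round(1),"grip",s["grip_force"].round(0))
                                                                                                                                    ^^^^^^^^^^^^^^^^^^^^^
AttributeError: 'float' object has no attribute 'round'
```

View pics/w3.png

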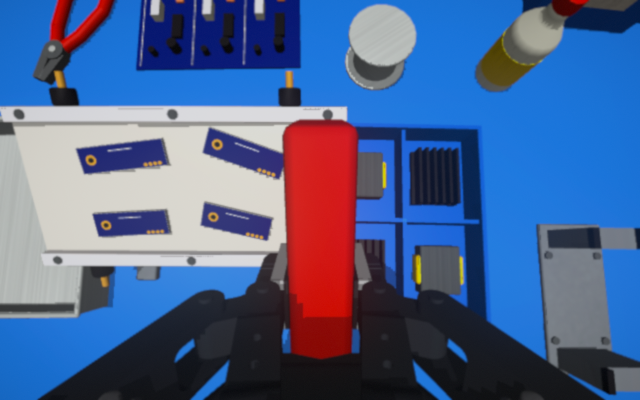

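The wrist view shows the plate with rails at rows 113 and 258 and its right end at column 347. The tabs are at (123,157), (243,153), (133,222) and (236,220), with the scraper over the right end. Next I work out deck coordinates from this view.

```bash
sed -i 's/s\["grip_force"\].round(0)/s["grip_force"]/' st.py; python3 st.py
python3 - <<'E'
from h import *
W=np.load("w3.npy"); px=cv2.imread("pics/w3.png"); hsv=cv2.cvtColor(px,cv2.COLOR_BGR2HSV).astype(int)
DC=np.array([.560,-.018,.094]); RD=R.from_euler('ZY',[-.63,-25],degrees=True).as_matrix()
D=(W-DC)@RD*1000
roi=np.zeros(W.shape[:2],bool); roi[105:270,0:350]=1
pl=(hsv[...,1]<60)&roi&(abs(D[...,2])<4)&(abs(D[...,0])<45); P=W[pl]; c=P.mean(0); n=np.linalg.svd(P-c,full_matrices=False)[2][2]; n*=np.sign(n[2]); print("plane z med",np.median(D[pl][:,2]),"n in deck",(RD.T@n).round(4), "y ext",np.percentile(D[pl][:,1],[.3,99.7]))
rl=(hsv[...,1]<60)&roi&(D[...,2]>5)&(D[...,2]<12)
for s in(1,-1):
    q=D[rl&(D[...,0]*s>45)]; print("rail",s,len(q),np.percentile(q,[1,50,99],axis=0).round(1).tolist())
b=(hsv[...,0]>105)&(hsv[...,0]<135)&(hsv[...,1]>110)&roi&(abs(D[...,2])<9)
k,lab,st,_=cv2.connectedComponentsWithStats(b.astype(np.uint8))
for i in range(1,k):
    if st[i,4]>150: q=D[lab==i]; print("tab",st[i,4],q.mean(0).round(1),q.min(0).round(1),q.max(0).round(1))
E
```

```text
t 8.8 deckpos tcp mm [  -1.1 -116.4  142.2] F deck [-0.8 -0.4 -1.5] grip 79.0624451637268
world [ 0.4976 -0.1337  0.2224] rpy [-179.99  -25.04   -0.52] toolz.deck tilt x,y deg [-0.04 -0.05] yaw deg 0.1 j [-26. -23. 127.  13.  54.  59.]
plane z med -1.6536572189036076 n in deck [7.0e-04 1.4e-03 1.0e+00] y ext [-84.04529717 133.80554841]
rail 1 5063 [[60.3, -133.1, 5.1], [65.7, 1.3, 6.3], [71.6, 130.4, 8.0]]
rail -1 2603 [[-65.6, -63.2, 5.1], [-59.6, 34.9, 6.4], [-54.0, 131.7, 8.0]]
tab 1619 [ 34.6 -53.9   2.1] [ 14.6 -84.6  -0.1] [ 54.  -20.7   4.4]
tab 1788 [32.4 46.3  2. ] [18.6 11.6 -0.4] [45.3 82.9  4.3]
tab 1146 [-25.  -43.2   2.1] [-40.7 -72.2   0.3] [ -8.8 -12.7   4.6]
tab 1266 [-26.4  49.    2.1] [-38.4  18.3   0.3] [-15.   81.3   4. ]
```

```bash
cat > ok.py <<'E'
from h import *
RD=R.from_euler('ZY',[-.63,-25],degrees=True).as_matrix(); DC=np.array([.560,-.018,.094])
f=[]
s=env.read_state(); F=RD.T@s["ft_force"]; p=RD.T@(s["tcp_pos"]-DC)*1000; print(round(s["time_s"],2),p.round(1),F.round(1))
raise SystemExit(int(F[2]>2))
E
python3 -m crank '{"jaw":[1,1,1,1,1],"delta_pos":[[0,0,0.7],[0,0,0.8],[0,0,0.8],[0,0,0.8],[0,0,0.4]],"delta_rot":[[0,0,0],[0,0,0],[0,0,0],[0,0,0],[0,0,0]]}' 80 >/dev/null
python3 ok.py && python3 -m crank '{"jaw":[1,1,1,1,1],"delta_pos":[[0,0,0.02],[0,0,0.02],[0,0,0.02],[0,0,0.02],[0,0,0.02]],"delta_rot":[[0,0,0],[0,0,0],[0,0,0],[0,0,0],[0,0,0]]}' 80 >/dev/null
python3 ok.py && python3 -m crank '{"jaw":[1,1,1,1,1],"delta_pos":[[0,0,0.02],[0,0,0.02],[0,0,0.02],[0,0,0.02],[0,0,0.02]],"delta_rot":[[0,0,0],[0,0,0],[0,0,0],[0,0,0],[0,0,0]]}' 80 >/dev/null
python3 ok.py && python3 -m crank '{"jaw":[1,1,1,1,1],"delta_pos":[[0,0,0.02],[0,0,0.02],[0,0,0.02],[0,0,0.02],[0,0,0.02]],"delta_rot":[[0,0,0],[0,0,0],[0,0,0],[0,0,0],[0,0,0]]}' 80 >/dev/null
python3 ok.py && python3 -m crank '{"jaw":[1,1,1,1,1],"delta_pos":[[0,0,0.02],[0,0,0.02],[0,0,0.02],[0,0,0.02],[0,0,0.02]],"delta_rot":[[0,0,0],[0,0,0],[0,0,0],[0,0,0],[0,0,0]]}' 80 >/dev/null
python3 ok.py
```

```text
9.3 [  -2.2 -116.1   70.8] [-1.2  0.2 -2. ]
9.8 [  -0.8 -116.6   70.8] [-1.4  0.3 -2.5]
10.3 [  -1.3 -116.4   68.2] [-1.6  0.1 -3.1]
10.8 [  -1.3 -116.4   66.2] [-0.3 -0.9 -2.6]
11.3 [  -1.3 -116.4   64.2] [-1.4 -0.5 -1.7]
```

```bash
python3 ok.py && python3 -m crank '{"jaw":[1,1,1,1,1],"delta_pos":[[0,0,0.02],[0,0,0.02],[0,0,0.02],[0,0,0.02],[0,0,0.02]],"delta_rot":[[0,0,0],[0,0,0],[0,0,0],[0,0,0],[0,0,0]]}' 80 >/dev/null
python3 ok.py && python3 -m crank '{"jaw":[1,1,1,1,1],"delta_pos":[[0,0,0.02],[0,0,0.02],[0,0,0.02],[0,0,0.02],[0,0,0.02]],"delta_rot":[[0,0,0],[0,0,0],[0,0,0],[0,0,0],[0,0,0]]}' 80 >/dev/null
python3 ok.py && python3 -m crank '{"jaw":[1,1,1,1,1],"delta_pos":[[0,0,0.02],[0,0,0.02],[0,0,0.02],[0,0,0.02],[0,0,0.02]],"delta_rot":[[0,0,0],[0,0,0],[0,0,0],[0,0,0],[0,0,0]]}' 80 >/dev/null
python3 ok.py && python3 -m crank '{"jaw":[1,1,1,1,1],"delta_pos":[[0,0,0.02],[0,0,0.02],[0,0,0.02],[0,0,0.02],[0,0,0.02]],"delta_rot":[[0,0,0],[0,0,0],[0,0,0],[0,0,0],[0,0,0]]}' 80 >/dev/null
python3 ok.py
```

```text
11.3 [  -1.3 -116.4   64.2] [-1.4 -0.5 -1.7]
11.8 [  -1.3 -116.4   62.4] [-3.4 -0.8  3.2]
11.8 [  -1.3 -116.4   62.4] [-3.4 -0.8  3.2]
11.8 [  -1.3 -116.4   62.4] [-3.4 -0.8  3.2]
11.8 [  -1.3 -116.4   62.4] [-3.4 -0.8  3.2]
```

```bash
python3 -m crank '{"jaw":[1,1,1,1,1],"delta_pos":[[0,0,0.01],[0,0,0.01],[0,0,0],[0,0,0],[0,0,0]],"delta_rot":[[0,0,0],[0,0,0],[0,0,0],[0,0,0],[0,0,0]]}' 80 >/dev/null
python3 ok.py; python3 st.py; python3 -c "
from h import *
print(env.read_state()['torque'])"
```

```text
12.3 [  -1.2 -116.4   62.4] [-4.6  0.9  6. ]
t 12.3 deckpos tcp mm [  -1.2 -116.4   62.4] F deck [-4.6  0.9  6. ] grip 80.04038572311401
world [ 0.5313 -0.1341  0.15  ] rpy [180.   -25.04  -0.5 ] toolz.deck tilt x,y deg [-0.04 -0.05] yaw deg 0.11 j [-24. -13. 127.  14.  44.  58.]
[ 0.13316659  0.86498004 -0.03311901]
```

```bash
python3 -m crank '{"jaw":[1,1,1,1,1],"delta_pos":[[0,-0.15,0],[0,-0.3,0],[0,-0.3,0],[0,-0.3,0],[0,-0.3,0]],"delta_rot":[[0,0,0],[0,0,0],[0,0,0],[0,0,0],[0,0,0]]}' 80 >/dev/null
python3 ok.py
```

```text
12.8 [ -0.6 -89.2  62.4] [-1.8 -4.1  5. ]
```

```bash
python3 -m crank '{"jaw":[1,1,1,1,1],"delta_pos":[[0,-0.3,0.01],[0,-0.3,0],[0,-0.3,0],[0,-0.3,0],[0,-0.3,0]],"delta_rot":[[0,0,0],[0,0,0],[0,0,0],[0,0,0],[0,0,0]]}' 80 >/dev/null
python3 ok.py
python3 -m crank '{"jaw":[1,1,1,1,1],"delta_pos":[[0,-0.3,0],[0,-0.3,0],[0,-0.3,0],[0,-0.3,0],[0,-0.3,0]],"delta_rot":[[0,0,0],[0,0,0],[0,0,0],[0,0,0],[0,0,0]]}' 80 >/dev/null
python3 ok.py; python3 -c "
from h import *
shot('wrist','w4')"
```

```text
13.3 [ -0.5 -59.3  62.3] [-1.4 -4.8  5.2]
13.8 [ -0.7 -29.3  62.3] [-1.5 -5.8  4.3]
```

View pics/w4.png

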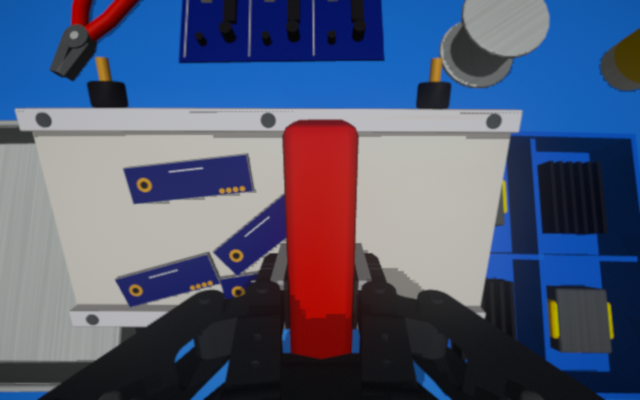

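The wrist view shows bare plate behind the blade. The four tabs are ahead of it, with tab ends at (258,235), (240,290), (168,278) and (190,178). I'll keep wiping with a touch more pressure.

```bash
python3 -m crank '{"jaw":[1,1,1,1,1],"delta_pos":[[0,-0.3,0.01],[0,-0.3,0],[0,-0.3,0],[0,-0.3,0],[0,-0.3,0]],"delta_rot":[[0,0,0],[0,0,0],[0,0,0],[0,0,0],[0,0,0]]}' 80 >/dev/null
python3 ok.py
python3 -m crank '{"jaw":[1,1,1,1,1],"delta_pos":[[0,-0.3,0.01],[0,-0.3,0],[0,-0.3,0],[0,-0.3,0],[0,-0.3,0]],"delta_rot":[[0,0,0],[0,0,0],[0,0,0],[0,0,0],[0,0,0]]}' 80 >/dev/null
python3 ok.py; python3 -c "
from h import *
shot('wrist','w5')"
```

```text
14.35 [-0.6  0.4 62.3] [ 0.5 -6.7  6.6]
14.85 [-0.5 30.2 62.3] [-0.5 -6.8  7.8]
```

View pics/w5.png

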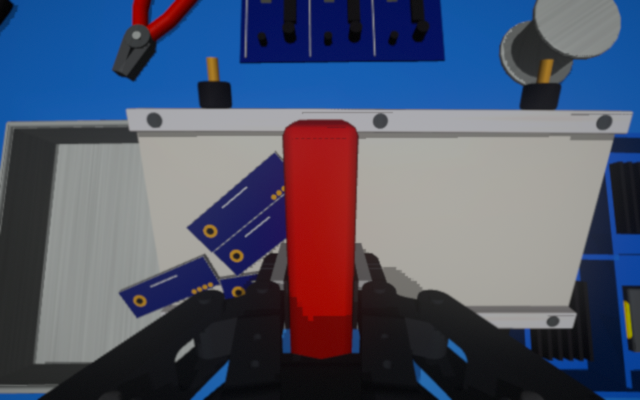

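All four tabs are ahead of the blade. The leading one, near (165,285), already sticks out over the plate's left end, and the scrap tray floor is visible below it. I carry on towards the end.

```bash
python3 -m crank '{"jaw":[1,1,1,1,1],"delta_pos":[[0,-0.3,0],[0,-0.3,0],[0,-0.3,0],[0,-0.3,0],[0,-0.3,0]],"delta_rot":[[0,0,0],[0,0,0],[0,0,0],[0,0,0],[0,0,0]]}' 80 >/dev/null
python3 ok.py
python3 -m crank '{"jaw":[1,1,1,1,1],"delta_pos":[[0,-0.3,0],[0,-0.3,0],[0,-0.3,0],[0,-0.3,0],[0,-0.3,0]],"delta_rot":[[0,0,0],[0,0,0],[0,0,0],[0,0,0],[0,0,0]]}' 80 >/dev/null
python3 ok.py
python3 -m crank '{"jaw":[1,1,1,1,1],"delta_pos":[[0,-0.3,0],[0,-0.3,0],[0,-0.3,0],[0,-0.3,0],[0,-0.3,0]],"delta_rot":[[0,0,0],[0,0,0],[0,0,0],[0,0,0],[0,0,0]]}' 80 >/dev/null
python3 ok.py; python3 -c "
from h import *
shot('wrist','w6')"
```

```text
15.4 [-0.7 60.3 62.2] [-1.6 -7.2  8.1]
15.9 [-1.  90.3 62.2] [-1.1 -7.5  8.3]
16.4 [ -1.2 120.4  62.2] [-1.  -6.6  8. ]
```

View pics/w6.png

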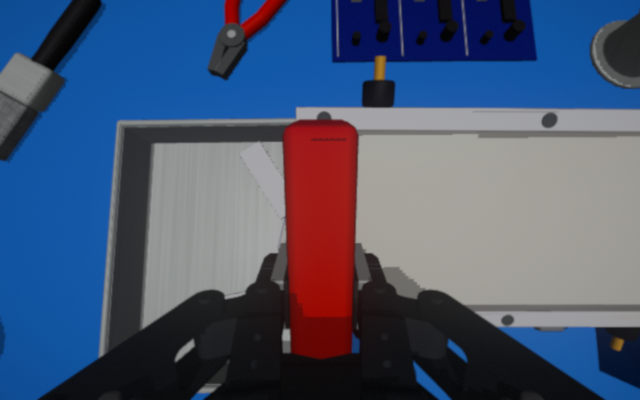

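The wrist view shows an upturned silver tab in the tray at (265,180) and bare plate behind the blade. I'll finish the last 20 mm over the edge, then lift.

```bash
python3 -m crank '{"jaw":[1,1,1,1,1],"delta_pos":[[0,-0.3,0],[0,-0.3,0],[0,-0.25,0],[0,-0.25,0],[0,0,0]],"delta_rot":[[0,0,0],[0,0,0],[0,0,0],[0,0,0],[0,0,0]]}' 80 >/dev/null
python3 ok.py
python3 -m crank '{"jaw":[1,1,1,1,1],"delta_pos":[[0,0,-0.2],[0,0,-0.8],[0,0,-1],[0,0,-1],[0,0,-1]],"delta_rot":[[0,0,0],[0,0,0],[0,0,0],[0,0,0],[0,0,0]]}' 80 >/dev/null
python3 ok.py; python3 -c "
from h import *
shot('wrist','w7');shot('scene','scene7')
a=cv2.imread('pics/w7.png');b=cv2.imread('pics/scene7.png')[150:300,250:450]
cv2.imwrite('pics/c7.png',np.vstack([cv2.resize(a,(480,300)),cv2.resize(b,(480,300))[:300]]))"
```

```text
16.95 [ -3.4 143.6  60.5] [-1.7 -0.5 -2.2]
17.45 [ -2.6 142.6 141.9] [-0.3 -0.2 -2.5]
```

View pics/c7.png

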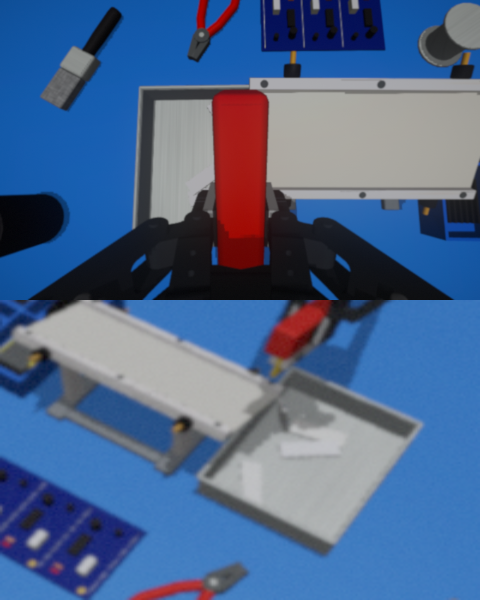

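The plate is bare and the tabs are in the scrap tray: a silver one at (310,442) in the lower half, another at (250,480), and one leaning at (282,415). I take the scraper back towards the cradle and check the tray once the arm is out of the way.

```bash
python3 -m crank '{"jaw":[1,1,1,1,1],"delta_pos":[[0,0,0],[0,0,0],[0,0,0],[0,0,0],[0,0,0]],"delta_rot":[[0,-0.175,0],[0,-0.175,0],[0,-0.175,0],[0,-0.175,0],[0,-0.175,0]]}' 80 >/dev/null
python3 -m crank '{"jaw":[1,1,1,1,1],"delta_pos":[[0,0.5,0],[0,0.99,0],[0,0.99,0],[0,0.99,0],[0,0.99,0]],"delta_rot":[[0,0,0],[0,0,0],[0,0,0],[0,0,0],[0,0,0]]}' 80 >/dev/null
python3 -m crank '{"jaw":[1,1,1,1,1],"delta_pos":[[-0.05,0.99,0],[-0.05,0.99,0],[-0.05,0.99,0],[-0.05,0.99,0],[-0.05,0.99,0]],"delta_rot":[[0,0,0],[0,0,0],[0,0,0],[0,0,0],[0,0,0]]}' 80 >/dev/null
python3 -m crank '{"jaw":[1,1,1,1,1],"delta_pos":[[-0.05,0.99,0],[-0.05,0.99,0],[-0.05,0.99,0],[-0.05,0.99,0],[-0.05,0.99,0]],"delta_rot":[[0,0,0],[0,0,0],[0,0,0],[0,0,0],[0,0,0]]}' 80 >/dev/null
python3 -m crank '{"jaw":[1,1,1,1,1],"delta_pos":[[-0.1,0.99,0],[-0.1,0.99,0],[-0.1,0.99,0],[-0.1,0.99,0],[-0.1,0.99,0]],"delta_rot":[[0,0,0],[0,0,0],[0,0,0],[0,0,0],[0,0,0]]}' 80 >/dev/null
python3 -m crank '{"jaw":[1,1,1,1,1],"delta_pos":[[-0.1,0.99,0],[-0.1,0.99,0],[-0.1,0.99,0],[-0.1,0.99,0],[-0.1,0.8,0]],"delta_rot":[[0,0,0],[0,0,0],[0,0,0],[0,0,0],[0,0,0]]}' 80 >/dev/null
python3 -m crank '{"jaw":[1,1,1,1,1],"delta_pos":[[0,0.5,0],[0,0,0],[0,0,0],[0,0,0],[0,0,0]],"delta_rot":[[0,0,0.03],[0,0,0],[0,0,0],[0,0,0],[0,0,0]]}' 80 >/dev/null
python3 st.py
python3 -c "
from h import *
im,W=shot('wrist','w8'); shot('scene','scene8')
hsv=cv2.cvtColor(im['pixels'],cv2.COLOR_RGB2HSV).astype(int)
red=((hsv[...,0]<8)|(hsv[...,0]>172))&(hsv[...,1]>130)&(hsv[...,2]>50)
T=tool(); P=W[red]; L=(P-T[:3,3])@T[:3,:3]*1000; k=(abs(L[:,0])<90)&(abs(L[:,1])<30); L=L[k]; zt=np.percentile(L[:,2],10); q=L[abs(L[:,2]-zt)<6]; print(len(q),np.percentile(q,[1,50,99],axis=0).round(1), cv2.minAreaRect(q[:,:2].astype(np.float32)))
m=(hsv[...,1]<70)&(W[...,2]>.004)&(W[...,2]<.03)&(abs(W[...,0]-.457)<.11)&(abs(W[...,1]+.411)<.06); m[:60]=0
print('base',m.sum(),cv2.minAreaRect((W[m][:,:2]*1000).astype(np.float32)))
b=cv2.imread('pics/scene8.png')[140:300,250:450]; cv2.imwrite('pics/c8.png',np.vstack([cv2.resize(b,(500,400),interpolation=2),cv2.resize(cv2.imread('pics/w8.png'),(500,200))[:200]]))"
```

```text
t 21.05 deckpos tcp mm [ -28.  -348.2  153.7] F deck [-0.6  0.7 -1.4] grip 79.10698771476746
world [ 0.4658 -0.3652  0.2214] rpy [-179.99   -0.     -1.33] toolz.deck tilt x,y deg [ 2.421e+01 -1.000e-02] yaw deg -0.7 j [-43.   1. 104.   0.  75.  48.]
15615 [[-22.7 -12.7 -13.2]
 [ 30.   -0.3 -11.7]
 [ 68.1  11.9  -8.5]] ((21.60391616821289, -0.5248298645019531), (26.23173713684082, 94.55770874023438), 89.42374420166016)
base 4143 ((463.05023193359375, -412.313232421875), (67.38387298583984, 144.02587890625), 89.73713684082031)
```

View pics/c8.png

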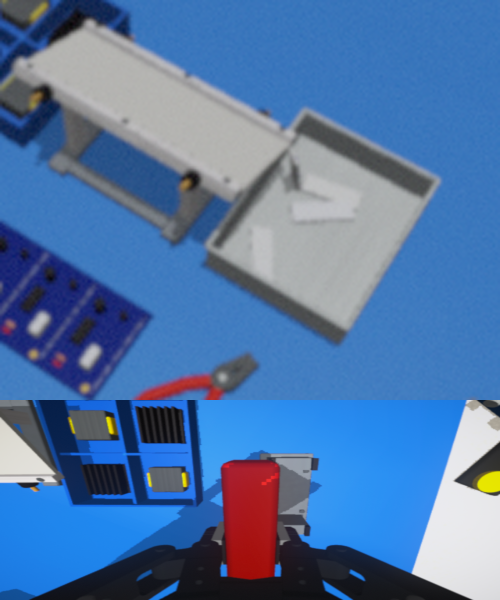

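The top crop shows three tabs flat in the tray at (325,188), (322,212) and (262,250). A fourth stands at (288,170) near the tray wall. The bottom crop shows the handle held straight, still short of the cradle in y. I'll measure the fourth tab and the handle's tilt.

```bash
python3 -c "
from h import *
im=env.get_image('scene'); W=pts(im); g=im['pixels']
D=np.c_[W.reshape(-1,3),g.reshape(-1,3)]
# tray points
m=(abs(W[...,0]-.549)<.097)&(W[...,1]>.11)&(W[...,1]<.262)&(W[...,2]>.0075)&(W[...,2]<.16)
print('tray rim?',m.sum())
for (v,u) in [(r,c) for r in range(192,224,3) for c in range(352,380,4)]: 
    if c_ if (c_:=True) else 0: print((u,v),(W[v,u]*1000).round(0).astype(int).tolist(),g[v,u].tolist(),end=' ; ' if u<376 else '\n')
r=im['pixels'][190:250,335:405,::-1]; cv2.imwrite('pics/c9.png',cv2.resize(r,(700,600),interpolation=3))
im,W=shot('wrist','w9'); hsv=cv2.cvtColor(im['pixels'],cv2.COLOR_RGB2HSV).astype(int)
red=((hsv[...,0]<8)|(hsv[...,0]>172))&(hsv[...,1]>130)&(hsv[...,2]>50)
T=tool(); L=(W[red]-T[:3,3])@T[:3,:3]*1000; q=L[(abs(L[:,0]-20)<45)&(abs(L[:,1])<10)&(abs(L[:,2]+11.7)<6)]
print('handle tilt slope deg',np.degrees(np.polyfit(q[:,0],q[:,2],1)[0]), np.degrees(np.polyfit(q[:,1],q[:,2],1)[0]))
"
```

```text
tray rim? 861
(352, 192) [523, 81, 78] [179, 179, 177] ; (356, 192) [515, 89, 73] [168, 167, 166] ; (360, 192) [1092, 334, 1018] [160, 161, 161] ; (364, 192) [503, 106, 74] [163, 165, 173] ; (368, 192) [472, 105, 33] [104, 105, 106] ; (372, 192) [453, 110, 13] [77, 80, 80] ; (376, 192) [453, 121, 23] [73, 78, 78]
(352, 195) [532, 86, 79] [181, 180, 177] ; (356, 195) [526, 95, 80] [181, 181, 178] ; (360, 195) [517, 102, 73] [174, 174, 172] ; (364, 195) [511, 111, 74] [160, 158, 160] ; (368, 195) [466, 105, 10] [126, 127, 128] ; (372, 195) [455, 112, 2] [145, 148, 148] ; (376, 195) [454, 123, 10] [81, 85, 83]
(352, 198) [545, 93, 88] [179, 179, 176] ; (356, 198) [535, 100, 80] [179, 179, 177] ; (360, 198) [527, 108, 77] [180, 180, 178] ; (364, 198) [521, 116, 77] [167, 167, 165] ; (368, 198) [471, 109, 4] [160, 162, 163] ; (372, 198) [465, 118, 4] [169, 172, 173] ; (376, 198) [458, 127, 3] [165, 168, 169]
(352, 201) [554, 99, 91] [180, 179, 177] ; (356, 201) [544, 105, 83] [182, 181, 178] ; (360, 201) [539, 114, 84] [173, 173, 170] ; (364, 201) [490, 106, 11] [118, 121, 123] ; (368, 20
[... 1563 characters left out ...]
376, 216) [512, 156, 9] [183, 184, 185]
(352, 219) [553, 106, 4] [101, 107, 106] ; (356, 219) [546, 115, 1] [169, 172, 174] ; (360, 219) [543, 125, 7] [169, 173, 174] ; (364, 219) [536, 134, 6] [171, 174, 175] ; (368, 219) [528, 142, 1] [171, 174, 176] ; (372, 219) [525, 152, 7] [170, 173, 175] ; (376, 219) [517, 160, 4] [165, 166, 168]
(352, 222) [560, 111, 2] [154, 158, 158] ; (356, 222) [555, 120, 3] [169, 172, 172] ; (360, 222) [549, 129, 3] [171, 175, 176] ; (364, 222) [543, 138, 4] [169, 174, 173] ; (368, 222) [540, 148, 8] [189, 191, 195] ; (372, 222) [534, 157, 9] [189, 191, 195] ; (376, 222) [529, 166, 11] [191, 191, 196]
handle tilt slope deg 0.10223036968750332 0.43359524381095677
```

View pics/c9.png

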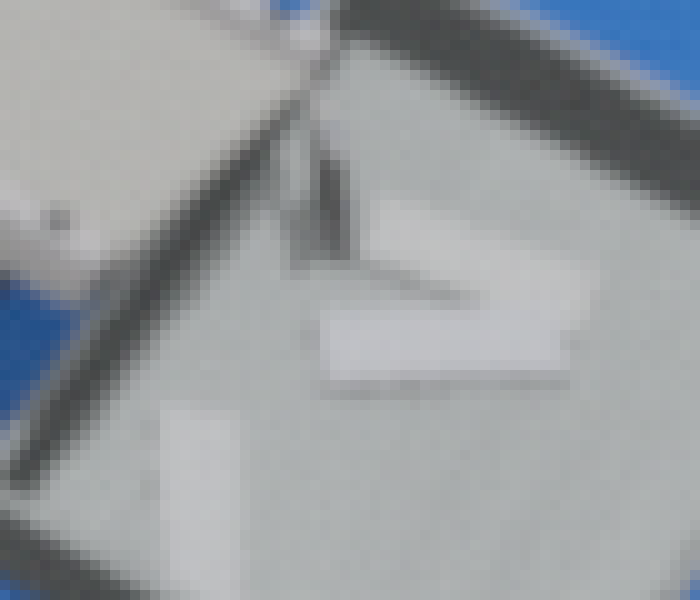

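The fourth tab is inside the tray, standing on the tray floor at (516,134) mm and leaning on the plate's end. Its top is at about 62 mm, so its middle is near 33 mm, below the rim. I leave it and park the scraper.

```bash
python3 -m crank '{"jaw":[1,1,1,1,1],"delta_pos":[[-0.1,0.8,0],[-0.1,0.8,0],[-0.085,0.7,0],[0,0,0],[0,0,0]],"delta_rot":[[0,0,0],[0,0,0],[0,0,0],[0,0,0],[0,0,0]]}' 80 >/dev/null
python3 st.py
python3 -m crank '{"jaw":[1,1,1,1,1],"delta_pos":[[0,0,0.8],[0,0,0.9],[0,0,0.9],[0,0,0.4],[0,0,0]],"delta_rot":[[0,0,0],[0,0,0],[0,0,0],[0,0,0],[0,0,0]]}' 80 >/dev/null
python3 st.py
```

```text
t 21.75 deckpos tcp mm [ -34.3 -395.5  156.3] F deck [-1.   0.4 -1.3] grip 79.24420237541199
world [ 0.4585 -0.4124  0.2211] rpy [-1.7996e+02  2.0000e-02 -1.4600e+00] toolz.deck tilt x,y deg [24.23 -0.04] yaw deg -0.83 j [-47.   4. 101.   0.  75.  44.]
t 22.25 deckpos tcp mm [ -61.2 -393.4  100. ] F deck [-1.   0.4 -1.8] grip 79.24340486526489
world [ 0.458  -0.4103  0.1587] rpy [-179.81    0.18   -1.36] toolz.deck tilt x,y deg [24.37 -0.19] yaw deg -0.73 j [-47.   7. 104.   0.  69.  44.]
```

```bash
python3 -m crank '{"jaw":[1,1,1,1,1],"delta_pos":[[0,0,0.8],[0,0,0.8],[0,0,0.8],[0,0,0.8],[0,0,0.4]],"delta_rot":[[0,0,0],[0,0,0],[0,0,0],[0,0,0],[0,0,0]]}' 80 >/dev/null
python3 st.py
python3 -m crank '{"jaw":[1,1,1,1,1],"delta_pos":[[0,0,0.1],[0,0,0.05],[0,0,0.05],[0,0,0],[0,0,0]],"delta_rot":[[0,0,0],[0,0,0],[0,0,0],[0,0,0],[0,0,0]]}' 80 >/dev/null
python3 st.py
```

```text
t 22.75 deckpos tcp mm [ -91.9 -393.8   34.5] F deck [-1.2  0.7 -3.3] grip 79.2438268661499
world [ 0.4578 -0.4107  0.0864] rpy [-1.7984e+02  1.5000e-01 -1.3900e+00] toolz.deck tilt x,y deg [24.35 -0.16] yaw deg -0.76 j [-47.  12. 106.   0.  62.  44.]
t 23.25 deckpos tcp mm [ -90.8 -395.1   33.7] F deck [-1.   0.2 -2. ] grip 79.24261808395386
world [ 0.4591 -0.412   0.0862] rpy [ 1.7995e+02 -5.0000e-02 -1.3900e+00] toolz.deck tilt x,y deg [24.17  0.05] yaw deg -0.76 j [-47.  12. 106.   0.  62.  44.]
```

```bash
python3 -m crank '{"jaw":[1,1,1,1,1],"delta_pos":[[0,-0.03,0.04],[0,0,0.04],[0,0,0.04],[0,0,0],[0,0,0]],"delta_rot":[[0,0,0],[0,0,0],[0,0,0],[0,0,0],[0,0,0]]}' 80 
python3 st.py
```

```text
time_s: 23.75
tcp_pos: [0.4589, -0.4112, 0.0836]
orientation: [180.0, -0.0, -1.4]
ft_force: [-2.5, 2.9, 3.3]
opening: 0.0251
grip_force: 79.8
t 23.75 deckpos tcp mm [ -92.  -394.3   31.5] F deck [-0.9  2.9  4.1] grip 79.82064485549927
world [ 0.4589 -0.4112  0.0836] rpy [ 1.80e+02 -1.00e-02 -1.38e+00] toolz.deck tilt x,y deg [24.21  0.  ] yaw deg -0.75 j [-47.  12. 106.   0.  61.  45.]
```

Contact with the posts is at the same height as at the start, so I release and back off.

```bash
python3 -m crank '{"jaw":[0.4,0.2,0,-0.3,-0.6],"delta_pos":[[0,0,0],[0,0,0],[0,0,0],[0,0,0],[0,0,0]],"delta_rot":[[0,0,0],[0,0,0],[0,0,0],[0,0,0],[0,0,0]]}' 20 >/dev/null
python3 -m crank '{"jaw":[-1,-1,-1,-1,-1],"delta_pos":[[0,0,0],[0,0,0],[0,0,-0.3],[0,0,-0.8],[0,0,-1]],"delta_rot":[[0,0,0],[0,0,0],[0,0,0],[0,0,0],[0,0,0]]}' 20 >/dev/null
python3 -m crank '{"jaw":[-1,-1,-1,-1,-1],"delta_pos":[[0,0,-1],[0,0,-1],[0,0,-1],[0,0,-0.5],[0,0,0]],"delta_rot":[[0,0,0],[0,0,0],[0,0,0],[0,0,0],[0,0,0]]}' 20
python3 - <<'E'
from h import *
im,W=shot("wrist","w10")
hsv=cv2.cvtColor(im["pixels"],cv2.COLOR_RGB2HSV).astype(int); red=((hsv[...,0]<8)|(hsv[...,0]>172))&(hsv[...,1]>130)&(hsv[...,2]>50)
P=W[red]; P=P[abs(P[:,2]-.0965)<.006]; print(len(P),P.mean(0),cv2.minAreaRect((P[:,:2]*1000).astype(np.float32)))
q=P[abs(P[:,2]-np.median(P[:,2]))<.004]; A=np.c_[q[:,:2]-q[:,:2].mean(0),np.ones(len(q))]; print("tilt",np.degrees(np.linalg.lstsq(A,q[:,2],rcond=None)[0][:2]))
shot('scene','scene10'); a=cv2.imread('pics/scene8.png');b=cv2.imread('pics/scene10.png'); print("tray diff",np.abs(a[185:275,330:430].astype(int)-b[185:275,330:430]).mean())
cv2.imwrite('pics/c10.png',np.hstack([cv2.resize(b[180:280,330:430],(400,400)),cv2.resize(cv2.imread('pics/w10.png'),(400,400))]))
E
```

```text
time_s: 25.25
tcp_pos: [0.4598, -0.4121, 0.1983]
orientation: [179.8, -0.2, -1.4]
ft_force: [-0.5, -0.0, 0.1]
opening: 0.0854
grip_force: 0.0
6010 [ 0.46454758 -0.41106464  0.09536679] ((457.76007080078125, -410.9161071777344), (25.24679183959961, 139.22055053710938), 88.78360748291016)
tilt [-0.10551117  0.36717384]
tray diff 1.4587777777777777
```

View pics/c10.png

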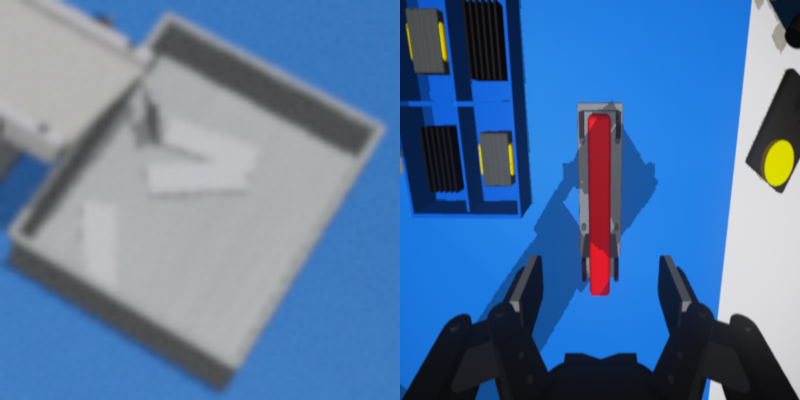

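The right half shows the scraper centred in its cradle at (600,205). The left half shows the tray unmoved with three tabs flat and one leaning, all at rest. I hand the job in.

```bash
python3 -c "
from plant import env
print(env.finish_job())"
```

```text
the job is handed in; nothing more can be done
None
```

I handed the job in at about 25 s (the verdict isn't shown): all four tabs are at rest in the scrap tray, three flat and one standing against the plate's end with its middle about 33 mm up, below the rim. The wipe was pressed at roughly 6–10 N, and the scraper is back upright in its cradle, within about 1 mm of centre.

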